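# Shift the finishing machine's gear lever to the marked slot

## Robot

A 6-joint arm with a two-finger parallel gripper is mounted at the origin on the work surface. World frame = base frame: x ahead of the robot, y to its left, z up, the work surface at z = 0. Lengths are in mm, angles in rad, forces in N, time in s.
With the tool pointing down it reaches from about 300 to 775 mm from the base axis. Payload 14.6 kg.
Tool frame: the origin (TCP) lies between the finger pads; the fingertips stand 19 mm ahead of it and the grasp point (between the pads) is the TCP; z points along the fingers, y is the line along which they close (so a half turn about z gives the same grasp; the last joint's range is limited). The gripper opens to 94 mm and grips with 3 to 60 N. Pads are 16 mm wide; open, the fingers measure 119 mm over their backs; the gripper's body (75 mm by 177 mm) begins 78 mm behind the grasp point.
Start: joints at [-1.388, 0.3, 1.521, -0, 1.321, -0.067], TCP at [135.959, -532.921, 204.146] pointing down, gripper open.
Joint ranges: [-3.03, 3.03], [-0.79, 2.21], [0.23, 2.52], [-1.04, 4.18], [0, 3.07], [-2.55, 2.55]. Speed limits (rad/s): [2.22, 2.22, 2.57, 3.14, 3.14, 3.14].

## Interface

Orientations are given as [roll, pitch, yaw] about the fixed x, y, z axes, in that order (R = Rz(yaw) Ry(pitch) Rx(roll)).
In Python, from cell import monitor, imaging, job, find_in, trace gives the robot as it stands. The module is installed in compiled form; this text tells all that it offers.
- The arm moves only by the tool arm_command, never from a script. Its argument "steps" is a list of rows, each a list of 5 numbers: the opening, from 0 (shut) to 1 (fully open), then the shift along the tool's x, y, z in mm, then the turn about the tool's z in degrees. In form: [[gripper, dx, dy, dz, turn], ...]. A call has 1 to 20 rows; each row is the pose to reach, as a shift and turn from the pose commanded when the call began, along the tool's axes at that moment; what a row does not reach only later rows make up. A row lasts 1/8 s, in which the tool goes at most 62.5 mm and 10.7 degrees, less where a joint would pass 70% of its speed; a pose out of reach is approached as far as the arm can. A call with a gripper value outside its range is refused whole. The fingers move at their own pace and stop on an object; "force" is the grip in N (left out, the last holds). Time passes only in rows, so rows that repeat a pose let the fingers close. It gives the time, the measured TCP pose, the force, the opening and the grip force at its end, in the units of the state.
- monitor.read_state(): the state, without advancing time (a new reading comes with each control period).
- imaging.camera(name): name is "scene" or "top" or "wrist"; returns a dict with "img" (384x512x3 uint8, red, green, blue), "mtx" (3x3 intrinsics, pixels), "view" (4x4, takes a point from world to camera coordinates). Camera axes: x right, y down, z forward; pixel columns grow to the right and rows downward; lengths in mm; the calibration is good to about 2 mm. The wrist camera is an equidistant fisheye: a pixel r from the principal point sees the ray r / f radians off the axis. A picture is of the moment at which its call begins. There is no depth.
- job.sign_off(): hands the job in; it is judged then, once.
Trained networks look in a picture, given as the dict that the camera call returned (one of the last four; its "shot" number tells which), for a name from the list of things; names that differ only in an ending like _2 or _b are one class to them, and where a whole thing is asked for, a point or a joint stands for the part that bears it (a point fixed in the world has none). Each returns a list of dicts, best first, with "p" (0 to 1); they miss things now and then, are a little off and sometimes report something else, mostly with a low value. They report only what shows in the picture. A call takes as long as a camera call.
- find_in(picture, target): "rect" ([centre column, centre row, width, height] in pixels, round what is visible of it).
- trace(picture, target): "region" (384x512 bool, what is visible of it) and "rect" ([centre column, centre row, width, height] in pixels, round what is visible of it).
The state is a dict: "clock": time; "joints": joint angles; "qd": joint speeds; "effort": joint torques, N m; "eef_pos": TCP position; "eef_rot": TCP orientation; "wrist_force": force on the tool from outside, world axes, zero at the start; "moment": the same for the moment, N m; "finger_gap": finger opening in mm; "finger_force": force on a finger pad.
Only numpy, scipy, OpenCV 4.12 (cv2) and the standard library are available. Lean on these libraries where they do the work, as an engineer would, in place of code of your own. Each camera call takes 0.05 s, during which the arm holds its last target. There are 200 camera calls.

## Task

Push the gear lever of the bench finishing machine through its gate into the corner slot marked by the T-handled index pin, all the way home, and do not run it into any other corner slot on the way. Only push the lever's knob or stem, with shut fingertips or the outside of a finger; do not take it between the fingers. Leave the other things on the bench where they are, and move clear of everything at the end.

Things in the scene. Friction and masses are not known exactly. Their poses are not given: they have to be found in the camera images.
- gearbox: grey gearbox of the finishing machine, fixed to the bench, 190 mm (its x) by 270 mm (its y), deck 140 mm high; origin at the centre of its underside, +x away from the robot, +y left, z up, turned by some yaw. A motor (top 119 mm high) reaches from its left side to y = +245 mm, a brush spindle (top 122 mm) from its right side to y = -235 mm.
- gate_center (a point): centre of the gate in the deck's top: steel plate 170 x 150 mm cut as a double H. A cross channel along the machine's y, 18 mm wide, 88 mm long; three slots along x, 16 mm wide, at y = -36, 0, +36 mm, each reaching both ways from the channel to x = -47 and +47 mm. The four ends of the two outer slots are the corner slots. The stem moves only along these cut-outs.
- cross (a joint): sideways lean of the lever, rad; 0 = middle slot, positive leans to the machine's +y. About +-0.285 in the outer slots (play 0.02); about +-0.305 when pushed against the end of the cross channel. A point r along the stem from the pivot is at machine x = r sin(fore), y = r sin(cross) cos(fore), z = 12 mm + r cos(cross) cos(fore). Takes about 2 N at the knob; stays where it is left.
- fore (a joint): lean of the lever along the machine's x, rad; 0 = in the cross channel (play +-0.03), positive leans to +x (away from the robot). Stops at +-0.30 in the slots, which is fully home. Takes about 2 N at the knob; stays where it is left.
- knob_center (a point): centre of the black ball knob, 36 mm diameter, on the gear lever, 205 mm along the stem from the pivot (pivot on the gearbox's centre axis, 12 mm above the bench), so 217 mm above the bench when upright. The stem is a 10 mm steel rod with a 16 mm collar under the knob. The lever starts in the middle slot, anywhere along it. z axis along the stem.
- lever_gate (a point): point on the stem's axis 128 mm from the pivot, about level with the gate plate's top
- index_pin: brass T-handled index pin standing in the gate plate, 23 mm high, crossbar 56 mm long along the machine's y and 12 mm thick; origin on the plate's top under its stem. It stands just beyond the outer end of the wanted corner slot, at machine x = +-67 mm and y = +-36 mm; the other three corner slots have flat round brass plugs (18 mm across, 3 mm high) there. Fixed.
- tack_tin: flat round metal tin, 44 mm diameter, 23 mm tall, standing loose on the left end of the gearbox's deck; origin under its centre
- glue_jar: small capped jar, 52 mm diameter, 70 mm tall, on the bench just in front of the gearbox; origin under its centre
- screwdriver: wooden-handled screwdriver lying on the bench in front of the gearbox; bystander
- white_bottle: white plastic bottle, 68 mm diameter, 200 mm tall, on the left of the bench; bystander
- dark_bottle: dark capped bottle, 66 mm diameter, 190 mm tall, on the right of the bench; bystander
- boot: dark red lace-up boot, 280 mm long, 200 mm tall, on the left of the bench; bystander
- drill_jig: brass drilling plate 250 x 50 x 8 mm with four upright studs 38 mm high, on the right of the bench; bystander

How it is judged:
By the outcome, as a careful person would: the job done as asked, in the order asked, and still so for the second after the job is handed in, with the robot touching nothing.
It also fails if it takes over 54 s, if anything falls off the work surface, if the arm or the gripper's body presses on something with over 40 N, if the wrist force passes 120 N, or if a joint passes its speed limit or range.

## Working session

There is one attempt and no reset: what is moved stays moved. The work goes in short steps, Python scripts to look and compute and a tool call to move; the robot and the scene stay as the last step left them, time stands still between calls to the robot, and variables do not carry over. Pictures are saved under pics/ and viewed, at most 10 in all, crops included, and the job is handed in when it is done.

Besides the shell and the picture viewer there is one more tool, called after "Call:" as name(argument=value, ...), one argument or row to a line, values as JSON. arm_command: Moves the arm, as the interface text tells. Its arguments: {"type":"object","properties":{"steps":{"type":"array","items":{"type":"array","items":{"type":"number"}}},"force":{"type":"number"}},"required":["steps"]}

```bash
mkdir -p pics
cat > h.py <<'E'
import numpy as np, cv2
from cell import monitor, imaging, job, find_in, trace
def cam(n): return imaging.camera(n)
def proj(c,P):
    P=np.atleast_2d(P).astype(float); q=(c['view'][:3,:3]@P.T).T+c['view'][:3,3]
    u=(c['mtx']@q.T).T; return u[:,:2]/u[:,2:]
def ray(c,uv):
    R=c['view'][:3,:3];t=c['view'][:3,3]
    return -R.T@t, R.T@np.linalg.inv(c['mtx'])@np.array([uv[0],uv[1],1.])
def atz(c,uv,z):
    o,d=ray(c,uv); return o+d*(z-o[2])/d[2]
def save(c,n): cv2.imwrite('pics/'+n,c['img'][:,:,::-1])
E
python3 - <<'E'
from h import *
print(monitor.read_state())
for n in('scene','top'):
    c=cam(n);save(c,n+'0.png');o,_=ray(c,(256,192));print(n,o.round(),c['mtx'].round(1).tolist())
    for t,z in(('knob_center',217),('index_pin',152),('gearbox',140),('tack_tin',163),('glue_jar',70),('lever_gate',140)):
        for r in find_in(c,t)[:2]: print(t,round(r['p'],2),np.round(r['rect'],1),atz(c,r['rect'][:2],z).round(1))
E
```

```text
{'clock': 0.0, 'joints': array([-1.38759881e+00,  3.00475887e-01,  1.52159891e+00, -3.35870227e-05,
        1.32070585e+00, -6.66160650e-02]), 'qd': array([-0.0008709 ,  0.00165998,  0.00096097,  0.00125127,  0.0018674 ,
       -0.00140807]), 'effort': array([ 3.90468820e-03, -5.31803226e+01, -3.52733839e+01,  7.09769432e-02,
        2.43294309e-02, -9.81603193e-05]), 'eef_pos': array([ 135.90272694, -532.66182471,  203.57616798]), 'eef_rot': array([-3.14040513e+00, -4.66209063e-05,  2.49821890e-01]), 'wrist_force': array([-0.02924044, -0.69871142,  0.45434646]), 'moment': array([0.00514896, 0.03865597, 0.03563662]), 'finger_force': 0.0, 'finger_gap': 93.95207903770992}
scene [1351. -423.  961.] [[355.0, 0.0, 262.4], [0.0, 355.0, 193.4], [0.0, 0.0, 1.0]]
knob_center 0.68 [297.4 196.2   5.8  19.3] [631.5  82.  217. ]
index_pin 0.63 [308.  200.4  14.6   6.7] [605.4 146.  152. ]
index_pin 0.43 [298.8 194.7  11.7  17. ] [564.2 134.9 152. ]
gearbox 0.64 [290.8 215.9 116.8  79.1] [632.1  60.1 140. ]
tack_tin 0.51 [304.2 179.4  10.2  10. ] [511.3 191.8 163. ]
top [ 440.   13. 1464.] [[412.7, 0.0, 258.3], [0.0, 412.7, 191.7], [0.0, 0.0, 1.0]]
knob_center 0.61 [225.4 179.1  14.3  33.1] [570.4 106.5 217. ]
index_pin 0.54 [227.6 192.  143.   63.4] [535.8 104.4 152. ]
gearbox 0.97 [227.2 191.  145.9  64.8] [539.9 106.5 140. ]
gearbox 0.35 [226.1 172.8  12.6  13.3] [598.8 110.  140. ]
tack_tin 0.55 [196.7 208.3  15.7   9.7] [484.1 201.  163. ]
tack_tin 0.51 [226.5 191.4 144.   64.9] [536.9 107.1 163. ]
glue_jar 0.75 [200.8 238.4  15.7  14.2] [386.2 200.2  70. ]
lever_gate 0.72 [225.4 179.6  10.8  31.5] [576.8 112.3 140. ]
lever_gate 0.69 [196.4 208.   18.9  13.6] [485.9 205.2 140. ]
```

Run:
```python
import cv2
a=cv2.imread('pics/scene0.png');b=cv2.imread('pics/top0.png')
A=cv2.resize(a[145:265,220:360],None,fx=4.2,fy=4.2,interpolation=cv2.INTER_CUBIC);B=cv2.resize(b[140:260,140:310],None,fx=4.6,fy=4.6,interpolation=cv2.INTER_CUBIC)
cv2.imwrite('pics/a.png',A);cv2.imwrite('pics/b.png',B)
```

```text
(no output)
```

View pics/a.png

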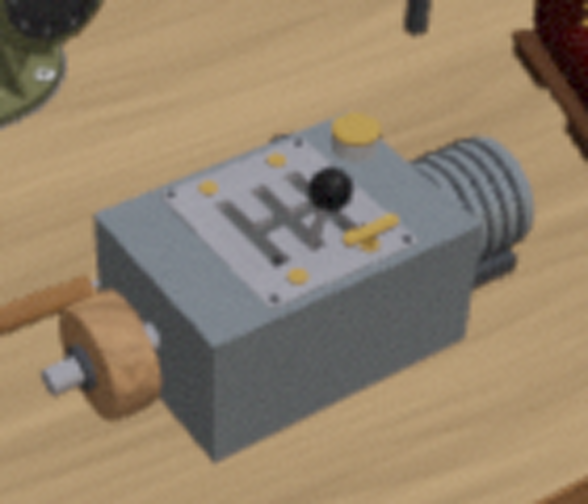

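View pics/b.png

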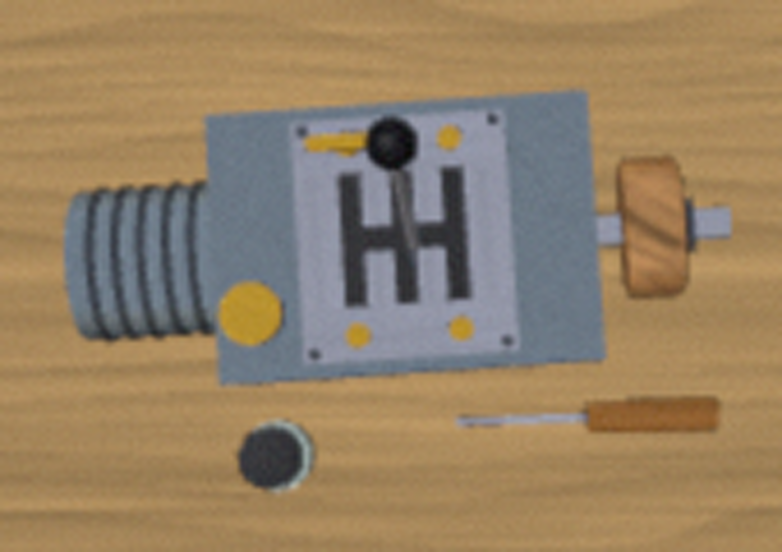

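View pics/top0.png

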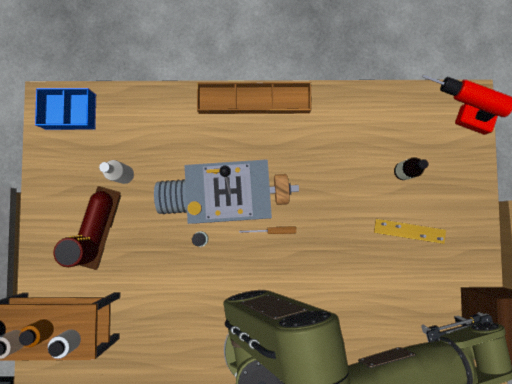

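The pin is at the machine's far-left corner (crop b about (335,143)), and the lever stands in the far end of the middle slot, with the knob at (391,143). Next I fit the machine's pose.

```bash
cat >> h.py <<'E'
def M(p): 
    c,s=np.cos(p[2]),np.sin(p[2]); return np.array([[c,-s,0],[s,c,0],[0,0,1.]])
def tow(p,X): return (M(p)@np.atleast_2d(X).T).T+np.array([p[0],p[1],0])
def lev(f,c,r=205): return np.array([r*np.sin(f), r*np.sin(c)*np.cos(f), 12+r*np.cos(c)*np.cos(f)])
E
python3 - <<'E'
from h import *
from scipy.optimize import least_squares as LS
c=cam('top');s=cam('scene')
px=np.array([(207,115),(587,92),(605,358),(220,383),(349,174),(357,306),(453,167),(461,299),(449,137),(358,335),(461,328)])/4.6+140
X=np.array([(95,135,140),(95,-135,140),(-95,-135,140),(-95,135,140),(47,36,140),(-47,36,140),(47,-36,140),(-47,-36,140),(67,-36,143),(-67,36,143),(-67,-36,143)],float)
r=LS(lambda p:(proj(c,tow(p,X))-px).ravel(),[540,106,.06]);p=r.x;print('top',p,abs(r.fun).max())
ps=np.array([(209,188),(277,160),(299,276),(216,345),(100,216)])/4.2+[220,145]
Xs=np.array([(-67,-36,143),(-67,36,143),(67,-36,143),(95,-135,140),(-95,-135,140)],float)
r2=LS(lambda p:(proj(s,tow(p,Xs))-ps).ravel(),p);print('scene',r2.x,abs(r2.fun).max())
k1=np.array((391,143))/4.6+140;k2=np.array((331,189))/4.2+[220,145]
k=LS(lambda q:np.r_[proj(c,tow(p,lev(*q)))[0]-k1,proj(s,tow(p,lev(*q)))[0]-k2],[.2,0]);print('fore,cross',k.x,k.fun,tow(p,lev(*k.x)))
np.save('p.npy',p)
for n,q in(('tin',((249,313),163)),('jar',((270,456),70))): 
    w=atz(c,np.array(q[0])/4.6+140,q[1]);print(n,w,M(p).T@(w-[p[0],p[1],0]))
for f,cr in((0,0),(0,.285),(.3,.285)): print(f,cr,tow(p,lev(f,cr))[0])
E
```

```text
top [5.38782287e+02 1.04028468e+02 5.73913287e-02] 0.522426987517747
scene [5.45293698e+02 1.05613838e+02 6.49257346e-02] 1.2475370880034973
fore,cross [0.28894329 0.00785144] [-0.18354826 -0.36287462 -0.32268305 -0.26043396] [[597.01021352 108.91927171 208.49577252]]
tin [484.97112818 209.05046321 163.        ] [-47.69851893 107.93568233 163.        ]
jar [383.75978016 207.2302938   70.        ] [-148.84763413  111.92397525   70.        ]
0 0 [538.78228703 104.02846832 217.        ]
0 0.285 [535.47622269 161.57085007 208.73063879]
0.3 0.285 [596.10578204 162.47575788 199.94395777]
```

Call:
arm_command(
  steps=[
    [0,0,0,-60,0],
    [0,0,0,-90,0],
    [0,650,-497,-90,11],
    [0,650,-497,-90,11],
    [0,650,-497,-90,11],
    [0,650,-497,-90,11],
    [0,650,-497,-90,11],
    [0,650,-497,-90,11],
    [0,650,-497,-90,11],
    [0,650,-497,-90,11],
    [0,650,-497,-90,11],
    [0,650,-497,-90,11],
    [0,650,-497,-90,11],
    [0,650,-497,-90,11],
    [0,650,-497,-90,11],
    [0,650,-497,-90,11],
    [0,650,-497,-90,11],
    [0,650,-497,-90,11],
    [0,650,-497,-90,11],
    [0,650,-497,-90,11],
  ],
  force=20,
)

```text
clock: 3.3
eef_pos: [642.8, 108.7, 294.7]
eef_rot: [-3.142, -0.001, 0.057]
wrist_force: [-0.7, -0.7, -0.3]
finger_gap: 0.5
finger_force: 0.0
```

Call:
arm_command(
  steps=[
    [0,0,-1,50,0],
    [0,0,-1,82,0],
    [0,0,-1,82,0],
    [0,-15,-1,82,0],
    [0,-24,-1,82,0],
    [0,-33,-1,82,0],
    [0,-42,-1,82,0],
    [0,-51,-1,82,0],
    [0,-60,-1,82,0],
    [0,-68,-1,82,0],
    [0,-74,-1,82,0],
    [0,-78,-1,82,0],
    [0,-78,-1,82,0],
  ],
)

```text
clock: 4.92
eef_pos: [564.8, 105.8, 212.1]
eef_rot: [3.142, 0.0, 0.058]
wrist_force: [1.8, 0.1, 1.8]
finger_gap: 0.6
finger_force: 0.8
```

```bash
cat > m.py <<'E'
from h import *
import sys
from scipy.optimize import least_squares as LS
p=np.load('p.npy');c=cam('top');s=cam('scene');st=monitor.read_state()
print('tool in machine',(M(p).T@(st['eef_pos']-[p[0],p[1],0])).round(1),st['eef_pos'].round(1),st['wrist_force'].round(1))
for v,n in((c,'top'),(s,'scene')):
    for r in find_in(v,'knob_center')[:2]: print(n,round(r['p'],2),np.round(r['rect'],1))
def crop(v,f=5,h=30,w=40):
    o=proj(v,tow(p,[0,0,170]))[0].astype(int); print('origin',o-[w,h]); return cv2.resize(v['img'][o[1]-h:o[1]+h,o[0]-w:o[0]+w,::-1],None,fx=f,fy=f,interpolation=cv2.INTER_CUBIC)
cv2.imwrite('pics/'+sys.argv[1],np.hstack([crop(c),crop(s)]))
for v,n in((c,'top'),(s,'scene')):
    for q in((0,0),(.05,0),(0,.285),(0,.24),(.3,.285),(.25,.285)): print(n,q,proj(v,tow(p,lev(*q)))[0].round(1))
E
python3 m.py c1.png
```

```text
tool in machine [ 26.2   0.3 212. ] [565.  105.9 212. ] [ 0.9 -0.4  1.3]
scene 0.67 [287.  187.4   4.6  29.3]
origin [187 160]
origin [247 159]
top (0, 0) [226.2 189.5]
top (0.05, 0) [226.  186.1]
top (0, 0.285) [207.5 190.9]
top (0, 0.24) [210.4 190.6]
top (0.3, 0.285) [207.6 171.5]
top (0.25, 0.285) [207.5 174.6]
scene (0, 0) [288.2 178.9]
scene (0.05, 0) [289.9 180.5]
scene (0, 0.285) [301.6 175.3]
scene (0, 0.24) [299.6 175.6]
scene (0.3, 0.285) [311.5 186.7]
scene (0.25, 0.285) [309.9 184.5]
```

View pics/c1.png

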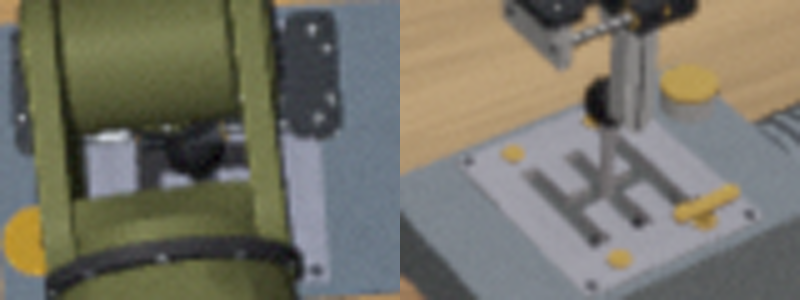

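Lever is at fore≈0 (knob at scene pixel (287.6,179), predicted (288.2,179)). Now the sideways push.

Call:
arm_command(
  steps=[
    [0,22,0,0,0],
    [0,22,48,0,0],
    [0,-26,48,0,0],
    [0,-26,48,0,0],
    [0,-26,34,0,0],
    [0,-26,26,0,0],
    [0,-26,18,0,0],
    [0,-26,10,0,0],
    [0,-26,2,0,0],
    [0,-26,-6,0,0],
    [0,-26,-14,0,0],
    [0,-26,-20,0,0],
    [0,-26,-24,0,0],
    [0,-26,-27,0,0],
    [0,-26,-27,0,0],
  ],
)

```text
clock: 7.0
eef_pos: [537.5, 131.5, 212.2]
eef_rot: [-3.141, -0.0, 0.058]
wrist_force: [-0.1, 0.6, -0.2]
finger_gap: 0.6
finger_force: 0.0
```

```bash
python3 m.py c2.png | head -7
```

```text
tool in machine [  0.3  27.3 212.2] [537.5 131.3 212.2] [-0.  -0.2  0.6]
top 0.6 [227.2 191.7 139.1  60.2]
scene 0.46 [301.6 183.1   8.9  21. ]
origin [187 160]
origin [247 159]
top (0, 0) [226.2 189.5]
top (0.05, 0) [226.  186.1]
```

View pics/c2.png

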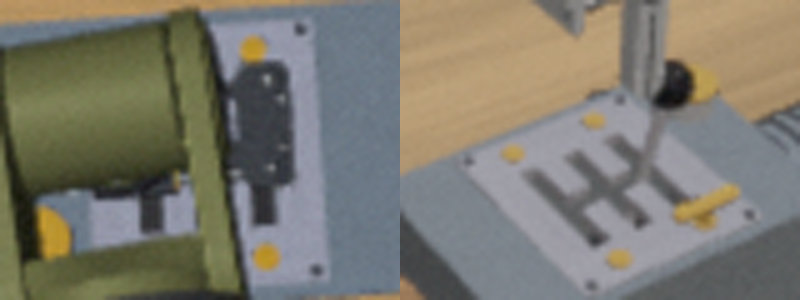

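Knob is at scene pixel (302,175.8), matching cross≈0.285. Now I push it home in +x.

Call:
arm_command(
  steps=[
    [0,0,15,0,0],
    [0,-48,15,0,0],
    [0,-48,-31,7,0],
    [0,-48,-31,9,0],
    [0,-36,-31,9,0],
    [0,-28,-31,9,0],
    [0,-20,-31,9,0],
    [0,-12,-31,9,0],
    [0,-4,-31,9,0],
    [0,4,-31,9,0],
    [0,12,-31,9,0],
    [0,20,-31,9,0],
    [0,26,-31,9,0],
    [0,30,-31,9,0],
    [0,33,-31,9,0],
    [0,33,-31,9,0],
  ],
)

```text
clock: 9.2
eef_pos: [569.1, 164.1, 203.4]
eef_rot: [-3.141, -0.001, 0.058]
wrist_force: [-0.1, 0.1, -1.2]
finger_gap: 0.3
finger_force: 0.3
```

```bash
python3 m.py c3.png | head -3
```

```text
tool in machine [ 33.6  58.3 203.6] [569.  164.1 203.6] [ 0.6 -0.6  0.6]
top 0.32 [115.6 174.1  36.8  25. ]
scene 0.46 [308.2 192.4  13.   16.5]
```

View pics/c3.png

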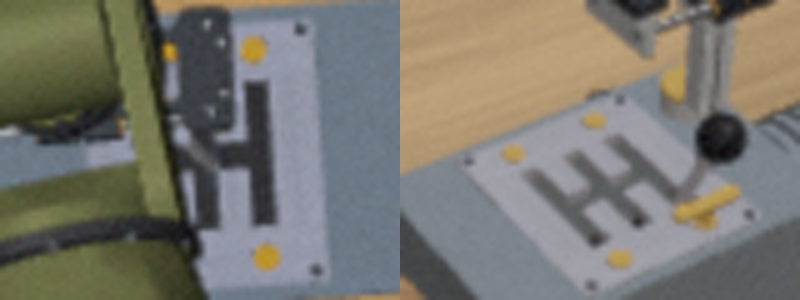

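Knob is at about (311,186.2), just short of home (311.5,186.7). I press on in small increments until the stop is felt.

Call:
arm_command(
  steps=[
    [0,1,0,0,0],
    [0,2,0,0,0],
    [0,2,0,0,0],
  ],
)

```text
clock: 9.78
eef_pos: [570.7, 164.3, 203.2]
eef_rot: [3.142, -0.0, 0.058]
wrist_force: [-2.2, 0.3, -0.2]
finger_gap: 0.3
finger_force: 0.9
```

Call:
arm_command(
  steps=[
    [0,1,0,0,0],
    [0,2,0,0,0],
    [0,2,0,0,0],
  ],
)

```text
clock: 10.15
eef_pos: [572.5, 164.3, 202.9]
eef_rot: [3.141, 0.001, 0.058]
wrist_force: [-3.9, -2.1, -0.4]
finger_gap: 0.6
finger_force: 1.7
```

Call:
arm_command(
  steps=[
    [0,1,0,0,0],
    [0,2,0,0,0],
    [0,2,0,0,0],
  ],
)

```text
clock: 10.52
eef_pos: [573.7, 164.4, 202.7]
eef_rot: [3.141, 0.003, 0.058]
wrist_force: [-9.9, -1.2, -0.4]
finger_gap: 0.4
finger_force: 4.8
```

Call:
arm_command(
  steps=[
    [0,1,0,0,0],
    [0,1,0,0,0],
  ],
)

```text
clock: 10.78
eef_pos: [574.3, 164.5, 202.6]
eef_rot: [3.141, 0.004, 0.058]
wrist_force: [-14.2, -1.7, 1.6]
finger_gap: 0.2
finger_force: 6.7
```

Force is rising well above the 2 N lever drag, so the stop has been reached. Backing off and clearing.

Call:
arm_command(
  steps=[
    [0,-30,0,0,0],
    [0,-40,0,0,0],
    [0,-40,0,-50,0],
    [0,-40,0,-110,0],
    [0,-100,100,-130,0],
    [0,-150,200,-130,0],
    [0,-150,320,-130,0],
    [0,-150,320,-130,0],
    [0,-150,320,-130,0],
    [0,-150,320,-130,0],
    [0,-150,320,-130,0],
    [0,-150,320,-130,0],
  ],
)

```text
clock: 12.28
eef_pos: [444.7, -163.2, 333.4]
eef_rot: [3.141, -0.001, 0.058]
wrist_force: [0.1, -1.1, -0.9]
finger_gap: 0.6
finger_force: 0.0
```

```bash
python3 m.py c4.png
python3 - <<'E'
from h import *
save(cam('top'),'top4.png')
E
```

```text
tool in machine [-109.2 -260.9  333.3] [ 444.7 -162.7  333.3] [-0.2 -0.2 -0.5]
top 0.52 [215.2 178.9  28.6  30.7]
top 0.52 [410.2 230.2  68.3  23.6]
scene 0.65 [309.7 191.8  10.4  13.5]
origin [187 160]
origin [247 159]
top (0, 0) [226.2 189.5]
top (0.05, 0) [226.  186.1]
top (0, 0.285) [207.5 190.9]
top (0, 0.24) [210.4 190.6]
top (0.3, 0.285) [207.6 171.5]
top (0.25, 0.285) [207.5 174.6]
scene (0, 0) [288.2 178.9]
scene (0.05, 0) [289.9 180.5]
scene (0, 0.285) [301.6 175.3]
scene (0, 0.24) [299.6 175.6]
scene (0.3, 0.285) [311.5 186.7]
scene (0.25, 0.285) [309.9 184.5]
```

View pics/c4.png

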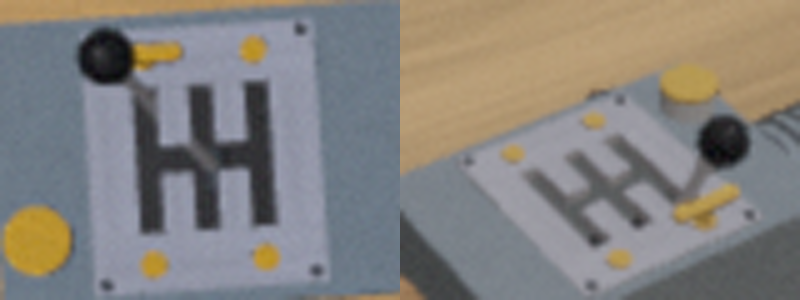

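View pics/top4.png

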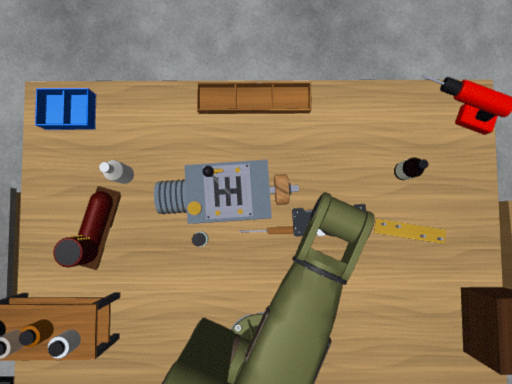

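The knob is at top pixel (208.2,171.2) and scene pixel (311.6,187). Predicted home is (207.6,171.5) and (311.5,186.7), so the lever is fully home, and the tin and jar haven't moved.

```bash
python3 -c "
from cell import job;print(job.sign_off())"
```

```text
the job is handed in; nothing more can be done
None
```

The gear lever is fully home in the pin-marked corner slot (far left), it entered no other corner slot on the way, the arm is clear of everything, and the job is handed in.

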